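# Take the spent filter cassette out of its filter station

## Task

Take the spent filter cassette (blue tab) out of the filter station and stand it upright in the free part of the steel service tray, beside the fresh one, then let go of it. It is hooked behind a retaining rail and its foot stands in a lipped pocket: lift it by feel until it comes up against the sprung keeper, tilt its top out of the rail, then draw it out of the pocket, never forcing it. Set it down gently and leave the station, the fresh cassette and the two filter canisters as they are.

Things in the scene. Friction and masses are not known exactly. Their poses are not given: they have to be found in the camera images.
- cassette_tab (a point): Centre of the blue grip tab on top of the spent filter cassette: the point to grasp. Sizes in mm: tab 16 (x) x 40 (y) x 40 (z). The cassette is a white upright box 30 (x) x 62 (y) x 150 (z), 0.25 to 0.5 kg; the tab's centre is on its middle line, 170 above its underside. Axes: z up, -x out of the grilled front, +x out of the back.
- cassette_hook (a point): Lower end of the steel hook on the cassette's back: 26.5 mm behind (+x) its middle line, 66 mm above its underside. Axes as the tab's. The hook is 40 wide: an arm 14 long out of the back (underside 100, top 106 above the cassette's underside), and from its end a tongue 5 thick that hangs down to this point.
- station: Fixed filter station: grey base, two white slotted uprights 160 mm high. Origin on the bench under the pocket's middle; z up, -x out of its front, towards which the cassette's top must be tilted. The cassette stands over the origin, axes parallel to the station's. More than 15 N between cassette and station (rail and keeper included) damages it.
- station_seat (a point): Middle of the pocket's floor, 12 mm above the bench, where the cassette stands. Axes as the station's. Pocket (mm): front lip 36 above the floor, inner face at x = -17; side cheeks at y = +-34; rear wall at x = 26, as high as the lip. The cassette's lowest 12 mm is set back 6 at the front. The foot is still in the pocket when the keeper is felt, so a straight pull is blocked.
- station_lip (a point): Fixed point on the station over x = 19 mm, level with the pocket lip's top. Tilting the cassette's top to the front about the y axis through it, once lifted, keeps the hook about level and the foot in the pocket. About 0.3 rad takes the hook from under the hood and keeper; the cassette can then be drawn out along its own length.
- station_rail (a point): Between the slotted uprights, on which the aluminium rail is clamped at a height that differs each time and is NOT reported. In mm: its lip (x = 18.5 to 21.5, in front of the tongue) reaches 8 to 27 above the tongue's lower end. Over the hook's arm it has a hood with an orange sprung keeper (x = 20.5 to 31): met 1 mm after the tongue clears the lip (lift 9 to 28), yields 5 N per mm for 2 mm, then solid.
- tray: Fixed stainless service tray 160 (x) x 260 (y) mm, 18 mm high, walls and floor 3 mm thick. Origin: centre of its underside; z up. The fresh cassette stands in its -y half; its +y half is free (middle of that half at y = +65 mm).
- spare_tab (a point): Centre of the green tab of the fresh cassette, of the same build as the spent one, standing in the -y half of the tray; its origin and axes are as for the blue tab. Not to be disturbed.
- canister_a: Grey round filter canister with an orange band, 72 mm diameter, 46 mm high, standing loose on the bench; origin: centre of its underside. Not to be disturbed.
- canister_b: Grey round filter canister with a yellow band, same size, standing loose on the bench; origin: centre of its underside. Not to be disturbed.
Not all that is in view belongs to the job. What is shaped like the part that bears cassette_tab but red is not meant.

How it is judged:
On the way, in this order (a step that is already met when the one before it is completed fails the run):
1. the hook has come forward over the rail's lip, the cassette tilted and its foot still in the pocket (angle between cassette_tab's own z axis and vertical above 0.1 rad and x of cassette_hook in the frame of station between -0.03 and 0.018 m and z of cassette_hook in the frame of station below 0.125 m).
2. the cassette has been taken away from the station (horizontal distance between cassette_tab and station above 0.12 m), for 0.1 s.
At the end, for the whole second after the job is handed in: The spent cassette stands upright (within 0.06 rad) and still on the floor of the tray's free +y half (tab within 75 mm of the tray's middle in x, and -20 to 125 mm in y; tab centre 173 +-5 mm above the tray's underside), released (x of cassette_tab in the frame of tray between -0.075 and 0.075 m and y of cassette_tab in the frame of tray between -0.02 and 0.125 m and z of cassette_tab in the frame of tray between 0.168 and 0.178 m and angle between cassette_tab's own z axis and vertical below 0.06 rad and linear speed of cassette below 0.02 m/s); the robot touches nothing.
It fails at once if the cassette is forced against the station, its rail or its keeper (over 15 N) (contact force between cassette and station above 15 N).
It fails at once if the robot pushes on the station (over 10 N) (contact force between the arm and station above 10 N).
It fails at once if the fresh cassette is moved by more than 15 mm (distance of spare_tab from where it was at the start of the episode above 0.015 m).
It fails at once if a canister is moved by more than 20 mm (distance of any of canister_a, canister_b from where it was at the start of the episode above 0.02 m).
It fails at once if the cassette is banged down in the tray (over 40 N) (contact force between cassette and tray above 40 N).
It also fails if it takes over 48 s, if anything falls off the work surface, if the arm or the gripper's body presses on something with over 40 N, if the wrist force passes 120 N, or if a joint passes its speed limit or range.

## Robot

A 7-joint arm with a two-finger parallel gripper is mounted at the origin on the work surface. World frame = base frame: x ahead of the robot, y to its left, z up, the work surface at z = 0. Lengths are in m, angles in rad, forces in N, time in s.
With the tool pointing down it reaches from about 0.425 to 1.025 m from the base axis. Payload 3.6 kg.
Tool frame: the origin (TCP) lies at the very end of the fingers, on their centre line; the grasp point (between the pads) lies 19 mm behind it (env.tcp_to_grasp is the z of the grasp point in the tool frame, in m); z points along the fingers, y is the line along which they close (so a half turn about z gives the same grasp; the last joint's range is limited). The gripper opens to 85 mm and grips with 20 to 120 N. Pads are 22 mm wide; open, the fingers measure 114 mm over their backs; the gripper's body (76 mm by 85 mm) begins 54 mm behind the grasp point. The pads swing forward as they close: fully open they stand 13 mm farther back than shut.
Start: joints at [1.109, 0.591, 0.048, 1.609, -0.033, 0.943, -0.034], TCP at [0.261, -0.677, 0.231] pointing down, gripper open.
Joint ranges: [-2.69, 2.69], [-0.47, 2.24], [-1.27, 1.36], [0.19, 2.51], [-1.53, 4.68], [0.08, 2.07], [-3.09, 3.09]. Speed limits (rad/s): [2.57, 2.57, 3.14, 3.14, 3.14, 3.14, 3.14].

## Interface

Orientations are given as a unit quaternion [w, x, y, z].
In Python, from bench import env gives the robot as it stands.
- The arm moves only by the tool play_rows, never from a script. Its argument "rows" is a list of rows, each a list of 2 entries, a list of its own where there are three numbers: the shift along the tool's x, y, z normalised to -1 to 1, where 1 is 0.75 m, then the turn, a rotation vector about the tool's x, y, z normalised to -1 to 1, where 1 is 30 degrees. In form: [[[tx, ty, tz], [wx, wy, wz]], ...]. A call has 1 to 20 rows; each row shifts and turns the commanded pose from where the row before left it, along the tool's axes as they then stand; what a row does not reach is not made up. A row lasts 1/12 s, in which the tool goes at most 41.7 mm and 7.16 degrees, less where a joint would pass 70% of its speed; a pose out of reach is approached as far as the arm can. A call with a number of a shift or a turn outside -1 to 1 is refused whole. A call with a gripper value outside its range is refused whole. "jaw" is the closure, from 0 (fully open) to 1 (shut), set as the call begins (left out, the last holds). The fingers move at their own pace and stop on an object; the grip force is fixed at half the most. Time passes only in rows, so rows that do not move let the fingers close. It gives the time, the measured TCP pose, the force, the opening and the grip force at its end, in the units of the state.
- env.state(): the state, without advancing time (a new reading comes with each control period).
- env.snapshot(name): name is "scene" or "top" or "wrist"; returns a dict with "pixels" (384x512x3 uint8, red, green, blue), "camera_matrix" (3x3 intrinsics, pixels), "origin" and "rotation" of the camera in the world. Camera axes: x right, y up, looking along -z (the intrinsics and any distortion apply to the point x, -y, -z); pixel columns grow to the right and rows downward; lengths in m; the calibration is good to about 2 mm. A picture is of the moment at which its call begins. There is no depth.
- env.hand_in(): hands the job in; it is judged then, once.
The state is a dict: "t": time; "joint_positions": joint angles; "qvel": joint speeds; "tau": joint torques, N m; "tool_pos": TCP position; "tool_rot": TCP orientation; "wrist_force": force on the tool from outside, world axes, zero at the start; "torque": the same for the moment, N m; "grip_width": finger opening in m; "grasp_force": force on a finger pad.
Only numpy, scipy, OpenCV 4.12 (cv2) and the standard library are available. Lean on these libraries where they do the work, as an engineer would, in place of code of your own. Each camera call takes 0.05 s, during which the arm holds its last target. There are 200 camera calls.

## Working session

There is one attempt and no reset: what is moved stays moved. The work goes in short steps, Python scripts to look and compute and a tool call to move; the robot and the scene stay as the last step left them, time stands still between calls to the robot, and variables do not carry over. Pictures are saved under pics/ and viewed, at most 10 in all, crops included, and the job is handed in when it is done.

Besides the shell and the picture viewer there is one more tool, called after "Emit:" as name(argument=value, ...) on one line, values as JSON. play_rows: Moves the arm, as the interface text tells. Scaled input: -1 to 1 covers 0.75 m each way for a shift and 30 degrees each way for a turn. Its arguments: {"type":"object","properties":{"rows":{"type":"array","items":{"type":"array"}},"jaw":{"type":"number"}},"required":["rows"]}

```bash
mkdir -p pics; ls; python3 - <<'E'
from bench import env
import cv2,numpy as np,pickle
d={}
for n in("scene","top","wrist"):
    s=env.snapshot(n); d[n]=s
    cv2.imwrite(f"pics/{n}0.png",s["pixels"][:,:,::-1])
    print(n,s["origin"],np.round(s["rotation"],3).tolist(),s["camera_matrix"].tolist(),[k for k in s])
pickle.dump(d,open("s0.pkl","wb"))
print(env.state(),env.tcp_to_grasp)
E
```

```text
pics
scene [ 1.02628461 -0.44309433  0.68285742] [0.858, 0.374, 0.139, 0.323] [[358.3303218584488, 0.0, 251.64024568732196], [0.0, 358.3303218584488, 192.11938778177733], [0.0, 0.0, 1.0]] ['pixels', 'camera_matrix', 'origin', 'rotation']
top [ 0.43911682 -0.01125602  1.05672198] [-0.695, -0.065, 0.068, 0.713] [[394.3228798850408, 0.0, 258.2439339396542], [0.0, 394.3228798850408, 190.61595376152067], [0.0, 0.0, 1.0]] ['pixels', 'camera_matrix', 'origin', 'rotation']
wrist [ 0.33284289 -0.6485419   0.37308899] [0.815, -0.126, 0.089, -0.558] [[285.23486350129934, 0.0, 257.9990467636891], [0.0, 285.23486350129934, 192.59143724729694], [0.0, 0.0, 1.0]] ['pixels', 'camera_matrix', 'origin', 'rotation']
{'t': 0.15, 'joint_positions': array([ 1.10952932,  0.59191955,  0.04830128,  1.60950346, -0.03331926,
        0.94272842, -0.03368205]), 'qvel': array([-1.68582715e-04, -2.70623135e-03,  7.80727765e-04, -4.49126160e-03,
       -1.49177248e-03,  1.39235803e-05, -5.06270200e-04]), 'tau': array([ 2.53379214e-03, -5.49243736e+01,  1.54922292e+00, -1.98453552e+01,
        9.51385475e-03,  5.66510134e-03, -7.23512130e-06]), 'tool_pos': array([ 0.26045565, -0.67591841,  0.23040431]), 'tool_rot': array([-8.54326317e-04,  9.83131988e-01,  1.82895392e-01, -1.98162072e-04]), 'wrist_force': array([-0.04507877,  0.05070069, -0.41620508]), 'torque': array([ 0.04501331, -0.03638319,  0.05067433]), 'grasp_force': 0.0, 'grip_width': 0.08538725431370313} -0.0187
```

View pics/scene0.png

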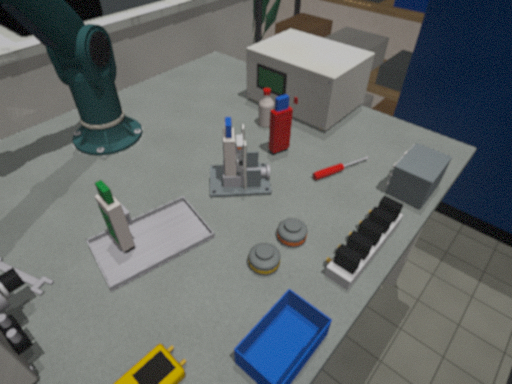

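View pics/top0.png

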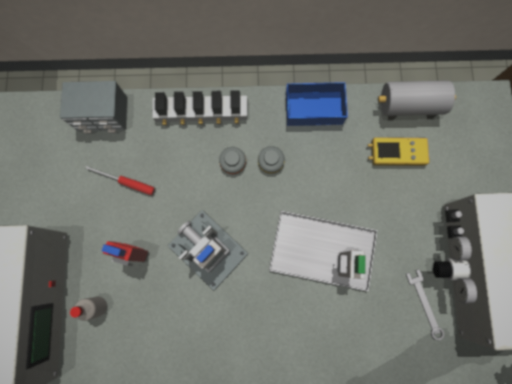

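The scene view shows the grey station with the white, blue-tabbed cassette at scene (228,130) and top (205,253). A red look-alike with a blue tab is at scene (282,105) and top (113,250), and the fresh green-tab cassette is in the tray at scene (105,190). The white one fits because it stands in the station. I'll confirm it in an enlarged crop.

```bash
python3 - <<'E'
import cv2,numpy as np,pickle
d=pickle.load(open("s0.pkl","rb"))
def crop(n,x,y,w,h,k):
    im=d[n]["pixels"][y:y+h,x:x+w,::-1]; im=cv2.resize(im,None,fx=k,fy=k,interpolation=cv2.INTER_CUBIC)
    for i in range(0,w,10):
        cv2.line(im,(i*k,0),(i*k,4 if i%50 else 10),(0,0,255),1)
        if i%20==0: cv2.putText(im,str(x+i),(i*k,18),0,.35,(0,0,255))
    for j in range(0,h,10):
        cv2.line(im,(0,j*k),(4,j*k),(0,0,255),1)
        if j%20==0: cv2.putText(im,str(y+j),(5,j*k+4),0,.35,(0,0,255))
    return im
a=crop("scene",200,110,80,100,5); b=crop("top",165,205,80,100,5)
c=crop("scene",80,170,140,120,2)[:, :]; e=crop("top",260,200,130,100,3)
o=np.zeros((600,800,3),np.uint8); o[:500,:400]=a;o[:500,400:]=b
cv2.imwrite("pics/c1.png",o[:500])
a=crop("scene",80,170,140,120,4);b=crop("top",262,205,120,95,4)
o=np.zeros((600,800,3),np.uint8);o[:480,:320]=a[:,:320];o[:380,320:800]=b
cv2.imwrite("pics/c2.png",o)
E
```

```text
(no output)
```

View pics/c1.png

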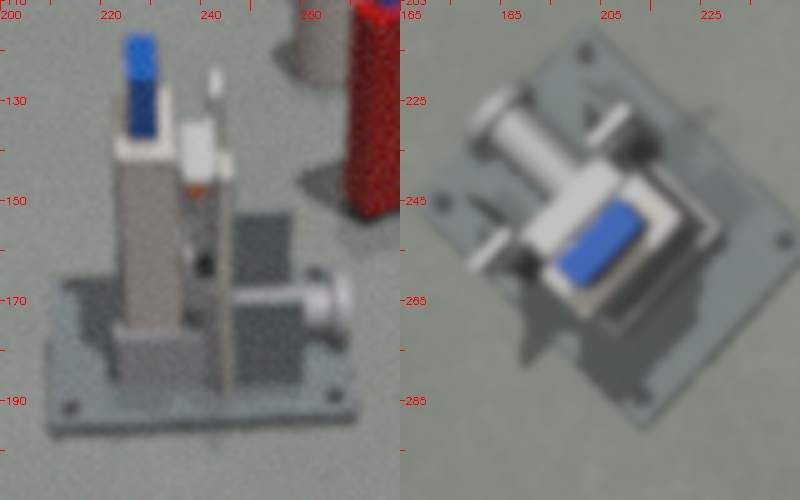

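View pics/c2.png

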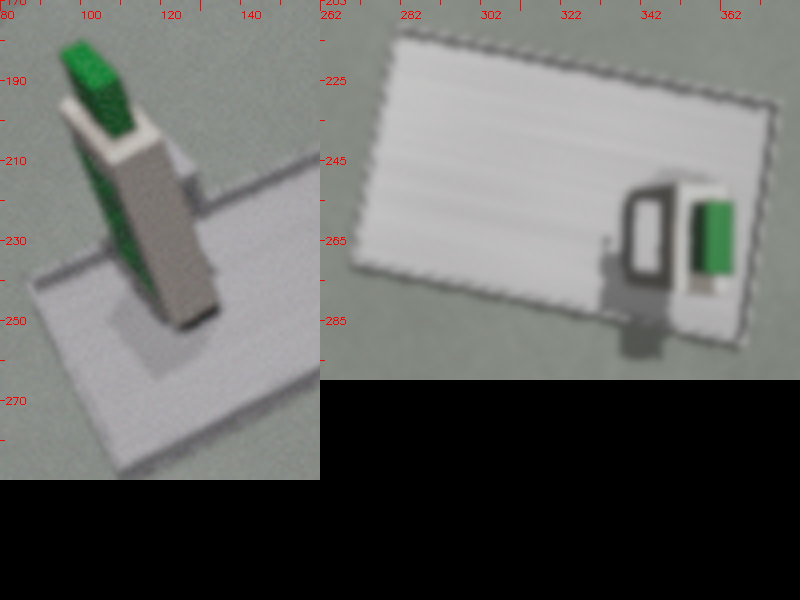

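The crop confirms it: a white cassette in the station with its blue tab (top view about (205,253)), and the rail and knob on the upper-left side, so the station's front faces lower right. The second crop gives the tray corners, with the green-tab cassette in the tray's right half, which is its -y half.

```bash
cat > h.py <<'E'
import numpy as np,pickle
from scipy.spatial.transform import Rotation as R
from scipy.optimize import least_squares
def rot(q): return R.from_quat(q,scalar_first=True)
def proj(s,P):
    p=rot(s["rotation"]).inv().apply(np.asarray(P)-s["origin"])
    K=s["camera_matrix"]; return np.c_[K[0,0]*p[:,0]/-p[:,2]+K[0,2],K[1,1]*-p[:,1]/-p[:,2]+K[1,2]]
def pts(v,L): return R.from_euler('z',v[3]).apply(L)+v[:3]
def fit(obs,v0):  # obs: list of (snap, local pts, pixels)
    f=lambda v:np.concatenate([(proj(s,pts(v,np.array(L)/1000))-np.array(u)).ravel() for s,L,u in obs])
    r=least_squares(f,v0,loss='soft_l1'); return r.x,r.fun
E
python3 - <<'E'
from h import *
d=pickle.load(open("s0.pkl","rb")); T,S=d["top"],d["scene"]
np.set_printoptions(precision=4,suppress=True)
tt=(T,[[8,-20,20],[-8,-20,20],[8,20,20],[-8,20,20]],[[209,244.6],[214,248.4],[196.6,258.4],[201.6,262.6]])
ts=(S,[[-8,-20,-20],[8,-20,-20],[-8,-20,20],[8,-20,20],[-8,20,20],[8,20,20],[-15,-31,-20],[15,-31,-20]],[[225.6,137.4],[231.4,137.4],[225.6,126],[231.4,126],[225,117.2],[230.8,117.2],[223.4,142],[235,142]])
v,f=fit([tt,ts],[.3,.1,.18,.8]); print("tab",v,np.degrees(v[3]),f.reshape(-1,2).round(1).tolist())
ry=(T,[[80,130,18],[80,-130,18],[-80,-130,18],[-80,130,18]],[[280.8,213],[376.5,231.3],[367.5,291.3],[269.5,270.5]])
rs=(S,[[-80,-130,18],[80,-130,18],[80,130,18],[-80,130,18]],[[88.8,242],[109.5,288.8],[213,236],[184,200]])
w,f=fit([ry,rs],[.3,-.15,0,-.2]);print("tray",w,np.degrees(w[3]),f.reshape(-1,2).round(1).tolist())
w,f=fit([ry],[.3,-.15,0,-.2]);print("tray top",w,f.round(1))
from bench import env
s=env.state(); print(rot(s["tool_rot"]).as_matrix(),s["tool_pos"],np.hypot(*v[:2]))
E
```

```text
tab [0.4699 0.1022 0.1798 0.8498] 48.68845411634613 [[-1.2, -1.4], [-0.6, -0.4], [-1.1, -0.8], [-0.5, -0.1], [-0.3, 2.1], [0.2, 1.6], [-1.1, -0.1], [-0.4, -0.5], [-1.6, 0.2], [-1.2, -0.2], [-0.5, 0.2], [-0.2, -0.7]]
tray [ 0.4748 -0.1836 -0.0137 -0.2339] -13.403588042597637 [[-0.5, -1.9], [-0.6, -0.1], [-1.0, 0.4], [-1.3, -0.0], [-2.7, 0.3], [-0.7, 1.4], [0.2, 0.1], [-1.1, -1.0]]
tray top [ 0.474  -0.1871 -0.0214 -0.2248] [ 0.3 -0.9 -0.3 -0.1 -0.1  0.1  0.2  0.7]
[[ 0.9331  0.3596 -0.0007]
 [ 0.3596 -0.9331  0.0016]
 [-0.0001 -0.0018 -1.    ]] [ 0.2605 -0.6759  0.2304] 0.4808963686643071
```

Emit:
play_rows(rows=[[[0.036,-0.03,-0.0125],[0,0,0]],[[0.036,-0.03,-0.0125],[0,0,0]],[[0.036,-0.03,-0.0125],[0,0,0]],[[0.036,-0.03,-0.0125],[0,0,0]],[[0.036,-0.03,-0.0125],[0,0,0]],[[0.036,-0.03,-0.0125],[0,0,0]],[[0.036,-0.03,-0.0125],[0,0,0]],[[0.036,-0.03,-0.0125],[0,0,0]],[[0.036,-0.03,-0.0125],[0,0,0]],[[0.036,-0.03,-0.0125],[0,0,0]],[[0.036,-0.03,-0.0125],[0,0,0]],[[0.036,-0.03,-0.0125],[0,0,0]],[[0.036,-0.03,-0.0125],[0,0,0]],[[0.036,-0.03,-0.0125],[0,0,0]]])

```text
t: 1.32
tool_pos: [0.5004, -0.2449, 0.3629]
tool_rot: [-0.0, 0.983, 0.183, -0.0]
wrist_force: [0.2, -1.1, -0.1]
grip_width: 0.0853
grasp_force: 0.0
```

Emit:
play_rows(rows=[[[0.0135,-0.047,0],[0,0,0]],[[0.0135,-0.047,0],[0,0,0]],[[0.0135,-0.047,0],[0,0,0]],[[0.0135,-0.047,0],[0,0,0]],[[0.0135,-0.047,0],[0,0,0]],[[0.0135,-0.047,0],[0,0,0]],[[0.0135,-0.047,0],[0,0,0]],[[0.0135,-0.047,0],[0,0,0]],[[0.0135,-0.047,0],[0,0,0]]])

```text
t: 2.07
tool_pos: [0.4703, 0.0837, 0.3625]
tool_rot: [0.0, 0.983, 0.183, -0.0]
wrist_force: [0.2, 0.4, 0.1]
grip_width: 0.0852
grasp_force: 0.0
```

Emit:
play_rows(rows=[[[0,0,0],[0,0,-0.23]],[[0,0,0],[0,0,-0.23]],[[0,0,0],[0,0,-0.23]],[[0,0,0],[0,0,-0.23]],[[0,0,0],[0,0,-0.23]],[[0,0,0],[0,0,-0.23]],[[0,0,0],[0,0,-0.23]],[[0,0,0],[0,0,-0.23]],[[0,0,0],[0,0,-0.23]],[[0,0,0],[0,0,-0.23]],[[0,0,0],[0,0,-0.23]],[[0,0,0],[0,0,-0.23]],[[0,0,0],[0,0,-0.23]],[[0,0,0],[0,0,-0.23]],[[0,0,0],[0,0,-0.23]],[[0,0,0],[0,0,-0.23]],[[0,0,0],[0,0,-0.23]],[[0,0,0],[0,0,0]]])

```text
t: 3.57
tool_pos: [0.4708, 0.0819, 0.3623]
tool_rot: [-0.0, 0.354, 0.935, -0.0]
wrist_force: [0.6, 0.4, 0.2]
grip_width: 0.0853
grasp_force: 0.0
```

```bash
python3 - <<'E'
from bench import env
from h import *
import cv2
np.set_printoptions(precision=4,suppress=True)
s=env.snapshot("wrist"); pickle.dump(s,open("w1.pkl","wb"))
cv2.imwrite("pics/w1.png",cv2.resize(s["pixels"][:,:,::-1],(768,576),interpolation=cv2.INTER_CUBIC))
st=env.state(); print(st["t"],st["tool_pos"],st["joint_positions"],rot(st["tool_rot"]).as_matrix())
v=[.4699,.1022,.1798,.8498]
print(proj(s,pts(v,np.array([[0,0,20.],[8,-20,20]])/1000)),s["origin"])
E
```

```text
3.6167 [0.4708 0.082  0.3623] [ 0.2009  0.157  -0.5306  1.9739  0.0921  1.0345  0.4701] [[-0.7458  0.6662 -0.0005]
 [ 0.6662  0.7458 -0.0001]
 [ 0.0003 -0.0004 -1.    ]]
[[271.8334 163.7483]
 [278.8174 181.4736]] [0.4121 0.1331 0.5052]
```

View pics/w1.png

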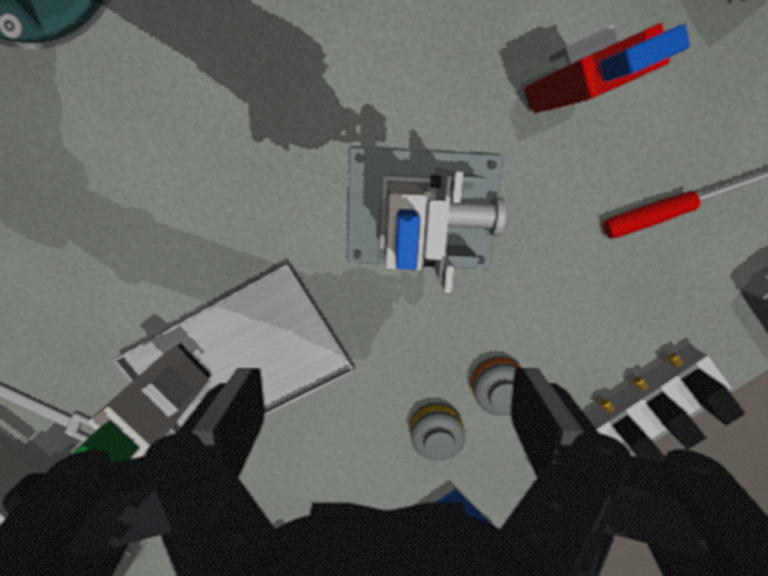

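The wrist view shows the station with the blue tab near view (408,243), which is native (272,162). That is within about 1 px of the prediction. The red look-alike is at the upper right and the canisters are below. I'll refine with an enlarged crop.

```bash
python3 - <<'E'
from h import *
import cv2
s=pickle.load(open("w1.pkl","rb")); x,y,w,h,k=228,95,112,106,7
im=cv2.resize(s["pixels"][y:y+h,x:x+w,::-1],None,fx=k,fy=k,interpolation=cv2.INTER_CUBIC)[:600]
for i in range(2,w,10): cv2.line(im,(i*k,0),(i*k,6),(0,0,255),1);cv2.putText(im,str(x+i),(i*k+2,12),0,.35,(0,0,255))
for j in range(5,86,10): cv2.line(im,(0,j*k),(6,j*k),(0,0,255),1);cv2.putText(im,str(y+j),(8,j*k+4),0,.35,(0,0,255))
cv2.imwrite("pics/w1c.png",im)
E
```

```text
(no output)
```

View pics/w1c.png

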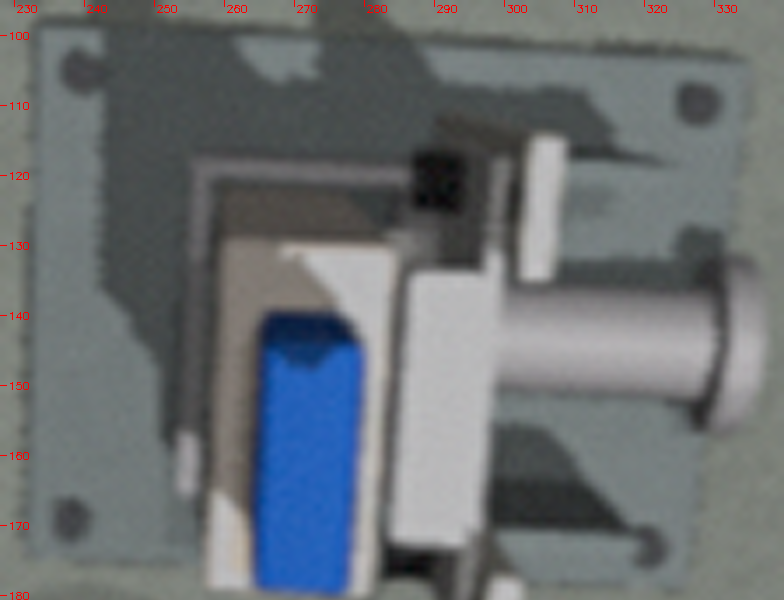

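```bash
python3 - <<'E'
from h import *
d=pickle.load(open("s0.pkl","rb")); T,S=d["top"],d["scene"]; W=pickle.load(open("w1.pkl","rb"))
np.set_printoptions(precision=4,suppress=True)
tt=(T,[[8,-20,20],[-8,-20,20],[8,20,20],[-8,20,20]],[[209,244.6],[214,248.4],[196.6,258.4],[201.6,262.6]])
ts=(S,[[-8,-20,-20],[8,-20,-20],[-8,-20,20],[8,-20,20],[-8,20,20],[8,20,20],[-15,-31,-20],[15,-31,-20]],[[225.6,137.4],[231.4,137.4],[225.6,126],[231.4,126],[225,117.2],[230.8,117.2],[223.4,142],[235,142]])
tw=(W,[[-8,20,20],[8,20,20],[-8,-20,20],[8,-20,20],[-8,20,-20],[8,20,-20],[-15,31,-20],[15,31,-20],[-15,-31,-20],[15,-31,-20]],[[264.9,144.3],[280.1,144.5],[264.1,179.3],[277.7,180],[266,139.6],[278.7,140.4],[259.1,129],[284.7,129.7],[257.6,179],[282,180]])
for o in([tw],[tw,ts],[tw,ts,tt]):
    v,f=fit(o,[.47,.1,.18,.85]); print("tab",v,np.degrees(v[3]),f[:20].reshape(-1,2).round(1).tolist())
ry=(T,[[80,130,18],[80,-130,18],[-80,-130,18],[-80,130,18]],[[280.8,213],[376.5,231.3],[367.5,291.3],[269.5,270.5]])
rs=(S,[[-80,-130,18],[80,-130,18],[80,130,18],[-80,130,18]],[[88.8,242],[109.5,288.8],[213,236],[184,200]])
# tray corners in wrist view: (288,262)/1.5 -> (-80,130), (353,368)/1.5 -> (80,130)
rw=(W,[[-80,130,18],[80,130,18]],[[192,174.5],[235.5,245.5]])
for o in([ry,rs,rw],[rw,rs]):
    w,f=fit(o,[.47,-.18,0,-.23]);print("tray",w,np.degrees(w[3]),f.reshape(-1,2).round(1).tolist())
E
```

```text
tab [0.4697 0.1031 0.1747 0.8116] 46.50360102718485 [[0.8, -0.6], [0.4, -0.3], [0.1, 0.1], [0.7, -0.1], [-1.1, -0.5], [-0.7, -0.8], [0.4, 0.7], [-0.4, 0.9], [0.0, 0.5], [-0.8, 0.3]]
tab [0.4692 0.1037 0.1788 0.8163] 46.77299350699549 [[1.0, -0.8], [0.7, -0.5], [0.3, 0.4], [1.1, 0.1], [-1.0, -0.7], [-0.4, -1.0], [0.4, 0.4], [-0.1, 0.5], [0.2, 0.8], [-0.3, 0.5]]
tab [0.4692 0.1035 0.1785 0.8172] 46.82373212185101 [[0.7, -0.7], [0.5, -0.4], [0.1, 0.5], [0.9, 0.2], [-1.2, -0.6], [-0.6, -0.9], [0.2, 0.5], [-0.3, 0.6], [0.1, 0.8], [-0.5, 0.5]]
tray [ 0.4748 -0.1837 -0.0134 -0.2339] -13.399351689206192 [[-0.5, -1.9], [-0.5, -0.1], [-0.9, 0.4], [-1.2, -0.0], [-2.9, 0.3], [-0.8, 1.3], [0.2, 0.0], [-1.2, -1.1], [0.1, 0.4], [0.1, -0.4]]
tray [ 0.4746 -0.1825 -0.0141 -0.2404] -13.775655384952262 [[1.1, -0.0], [0.5, -0.6], [-2.2, -0.2], [-0.6, 0.9], [0.5, 0.2], [-0.6, -1.1]]
```

Emit:
play_rows(rows=[[[0.0206,0.0209,0.03],[0,0,0]],[[0,0,0.035],[0,0,0.047]],[[0,0,0.035],[0,0,0]],[[0,0,0.035],[0,0,0]],[[0,0,0.035],[0,0,0]],[[0,0,0.035],[0,0,0]],[[0,0,0.03],[0,0,0]],[[0,0,0.02],[0,0,0]],[[0,0,0.007],[0,0,0]],[[0,0,0],[0,0,0]],[[0,0,0],[0,0,0]]], jaw=0.5)

```text
t: 4.53
tool_pos: [0.4704, 0.1043, 0.1664]
tool_rot: [0.0, 0.367, 0.93, 0.0]
wrist_force: [1.3, 0.1, 0.1]
grip_width: 0.0426
grasp_force: 0.0
```

```bash
python3 - <<'E'
from bench import env
from h import *
import cv2
np.set_printoptions(precision=4,suppress=True)
s=env.snapshot("wrist"); pickle.dump(s,open("w2.pkl","wb"))
cv2.imwrite("pics/w2.png",cv2.resize(s["pixels"][100:384,100:412,::-1],None,fx=2,fy=2,interpolation=cv2.INTER_CUBIC))
st=env.state(); print(st["t"],st["tool_pos"],st["grip_width"],np.degrees(rot(st["tool_rot"]).as_euler('ZYX')),st["wrist_force"])
v=[.4692,.1035,.182,.8168]
print(proj(s,pts(v,np.array([[-8,-20,20.],[8,-20,20],[-8,20,20],[8,20,20]])/1000)),s["origin"])
E
```

```text
4.5833 [0.4707 0.1045 0.1669] 0.04290024769339908 [136.9076   0.0551 179.9155] [ 0.8394 -0.25   -0.3699]
[[238.4942 323.7837]
 [273.1299 323.8594]
 [236.8472 246.1611]
 [274.9845 246.263 ]] [0.413  0.1571 0.3093]
```

View pics/w2.png

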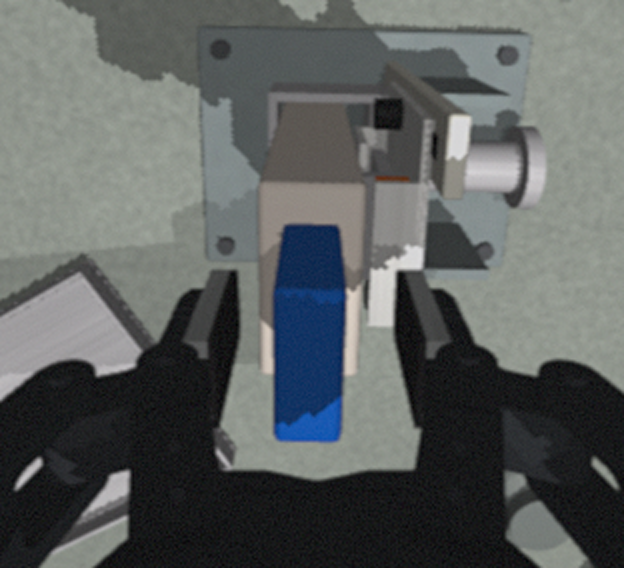

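The close wrist view shows the tab between the half-open jaws. Its mid-line is at view column 310 and the jaws' is at about 317, so the tab sits about 1.5 mm towards the station's front. I'll shift by that and close in stages.

Emit:
play_rows(rows=[[[0,-0.0016,0],[0,0,0]],[[0,0,0],[0,0,0]],[[0,0,0],[0,0,0]]], jaw=0.77)

```text
t: 4.83
tool_pos: [0.4696, 0.1032, 0.1668]
tool_rot: [0.001, 0.367, 0.93, 0.0]
wrist_force: [-0.0, -0.4, -1.5]
grip_width: 0.0194
grasp_force: 0.0
```

Emit:
play_rows(rows=[[[0,0,0],[0,0,0]],[[0,0,0],[0,0,0]]], jaw=0.8)

```text
t: 5.0
tool_pos: [0.4693, 0.1032, 0.1664]
tool_rot: [0.0, 0.367, 0.93, 0.0]
wrist_force: [-0.7, 0.3, -0.2]
grip_width: 0.0173
grasp_force: 0.0
```

Emit:
play_rows(rows=[[[0,0,0],[0,0,0]],[[0,0,0],[0,0,0]],[[0,0,0],[0,0,0]]], jaw=0.83)

```text
t: 5.25
tool_pos: [0.4694, 0.1032, 0.1665]
tool_rot: [0.0, 0.367, 0.93, -0.0]
wrist_force: [-0.4, -0.4, 5.8]
grip_width: 0.0157
grasp_force: 45.2
```

Emit:
play_rows(rows=[[[0,0,0],[0,0,0]],[[0,0,0],[0,0,0]],[[0,0,0],[0,0,0]]], jaw=1)

```text
t: 5.5
tool_pos: [0.4694, 0.1032, 0.1665]
tool_rot: [0.0, 0.367, 0.93, -0.0]
wrist_force: [-1.3, -0.9, 5.5]
grip_width: 0.0156
grasp_force: 58.2
```

Emit:
play_rows(rows=[[[0,0,-0.002],[0,0,0]],[[0,0,-0.004],[0,0,0]],[[0,0,-0.004],[0,0,0]],[[0,0,0],[0,0,0]],[[0,0,0],[0,0,0]]])

```text
t: 5.92
tool_pos: [0.469, 0.1032, 0.1735]
tool_rot: [-0.0, 0.367, 0.93, -0.0]
wrist_force: [-0.4, -0.5, -4.1]
grip_width: 0.0152
grasp_force: 58.3
```

```bash
python3 - <<'E'
from bench import env
from h import *
np.set_printoptions(precision=4,suppress=True)
S=pickle.load(open("s0.pkl","rb"))["scene"]
v=[.4692,.1035,0,.8168]
for L in (9,15,20,28): print(L,proj(S,pts(v,np.array([[20.5,-20,118+L],[31,-20,118+L],[20.5,-30,118+L]])/1000)).round(1).tolist())
print(proj(S,pts(v,np.array([[-15,-31,162],[15,-31,162]])/1000)).round(1).tolist())
for i in range(3): st=env.state(); print(st["t"],st["tool_pos"],st["wrist_force"],st["torque"])
E
```

```text
9 [[236.7, 149.0], [240.7, 148.7], [237.0, 151.2]]
15 [[236.7, 147.1], [240.7, 146.9], [236.9, 149.4]]
20 [[236.6, 145.5], [240.7, 145.3], [236.9, 147.8]]
28 [[236.5, 143.0], [240.6, 142.7], [236.8, 145.2]]
[[222.6, 141.0], [234.5, 140.4]]
5.9167 [0.469  0.1032 0.1735] [-0.3874 -0.5143 -4.0706] [-0.0181 -0.0058 -0.0127]
5.9167 [0.469  0.1032 0.1735] [-0.3874 -0.5143 -4.0706] [-0.0181 -0.0058 -0.0127]
5.9167 [0.469  0.1032 0.1735] [-0.3874 -0.5143 -4.0706] [-0.0181 -0.0058 -0.0127]
```

Emit:
play_rows(rows=[[[0,0,-0.001],[0,0,0]],[[0,0,-0.001],[0,0,0]],[[0,0,0],[0,0,0]]])

```text
t: 6.17
tool_pos: [0.4691, 0.1032, 0.175]
tool_rot: [-0.0, 0.367, 0.93, -0.0]
wrist_force: [-0.3, -0.5, -3.8]
grip_width: 0.0158
grasp_force: 58.3
```

Emit:
play_rows(rows=[[[0,0,-0.001],[0,0,0]],[[0,0,-0.001],[0,0,0]],[[0,0,0],[0,0,0]]])

```text
t: 6.42
tool_pos: [0.4692, 0.1033, 0.1767]
tool_rot: [0.0, 0.367, 0.93, 0.0]
wrist_force: [-0.1, 0.5, -3.3]
grip_width: 0.0151
grasp_force: 58.3
```

Emit:
play_rows(rows=[[[0,0,-0.001],[0,0,0]],[[0,0,-0.001],[0,0,0]],[[0,0,0],[0,0,0]]])

```text
t: 6.67
tool_pos: [0.4692, 0.1033, 0.1782]
tool_rot: [0.0, 0.367, 0.93, 0.0]
wrist_force: [-0.2, 0.1, -3.4]
grip_width: 0.0155
grasp_force: 58.3
```

Emit:
play_rows(rows=[[[0,0,-0.001],[0,0,0]],[[0,0,-0.001],[0,0,0]],[[0,0,0],[0,0,0]]])

```text
t: 6.92
tool_pos: [0.469, 0.1032, 0.1796]
tool_rot: [-0.0, 0.367, 0.93, -0.0]
wrist_force: [-0.1, 0.3, -4.3]
grip_width: 0.0153
grasp_force: 58.2
```

Emit:
play_rows(rows=[[[0,0,-0.001],[0,0,0]],[[0,0,-0.001],[0,0,0]],[[0,0,0],[0,0,0]]])

```text
t: 7.17
tool_pos: [0.469, 0.1032, 0.1807]
tool_rot: [-0.0, 0.367, 0.93, 0.0]
wrist_force: [0.9, 1.2, -9.0]
grip_width: 0.0154
grasp_force: 58.3
```

The keeper is felt: the vertical force rose by 5 N at about 14 mm lift. I'll ease back just off it, then tilt about the lip in small steps.

Emit:
play_rows(rows=[[[0,0,0.0016],[0,0,0]],[[0,0,0],[0,0,0]],[[0,0,0],[0,0,0]]])

```text
t: 7.42
tool_pos: [0.469, 0.1032, 0.1798]
tool_rot: [-0.0, 0.367, 0.93, -0.0]
wrist_force: [0.2, -0.8, -5.4]
grip_width: 0.0152
grasp_force: 59.0
```

Emit:
play_rows(rows=[[[0,-0.00525,0.00084],[-0.0573,0,0]],[[0,0,0],[0,0,0]],[[0,0,0],[0,0,0]]])

```text
t: 7.67
tool_pos: [0.4656, 0.0997, 0.1791]
tool_rot: [0.005, 0.367, 0.93, 0.013]
wrist_force: [-1.0, -0.4, -5.1]
grip_width: 0.0152
grasp_force: 59.3
```

Emit:
play_rows(rows=[[[0,-0.00525,0.00084],[-0.0573,0,0]],[[0,0,0],[0,0,0]],[[0,0,0],[0,0,0]]])

```text
t: 7.92
tool_pos: [0.4629, 0.0968, 0.1783]
tool_rot: [0.01, 0.367, 0.93, 0.027]
wrist_force: [-0.4, -0.3, -5.9]
grip_width: 0.015
grasp_force: 59.6
```

Emit:
play_rows(rows=[[[0,-0.00525,0.0011],[-0.0573,0,0]],[[0,0,0],[0,0,0]],[[0,0,0],[0,0,0]]])

```text
t: 8.17
tool_pos: [0.4605, 0.094, 0.1774]
tool_rot: [0.016, 0.367, 0.929, 0.04]
wrist_force: [-2.6, -0.8, -4.6]
grip_width: 0.0155
grasp_force: 60.0
```

Emit:
play_rows(rows=[[[0,-0.00525,0.0009],[-0.0573,0,0]],[[0,0,0],[0,0,0]],[[0,0,0],[0,0,0]]])

```text
t: 8.42
tool_pos: [0.4586, 0.0916, 0.1766]
tool_rot: [0.022, 0.366, 0.929, 0.055]
wrist_force: [0.0, -0.0, -4.4]
grip_width: 0.0155
grasp_force: 60.3
```

Emit:
play_rows(rows=[[[0,-0.00525,0.00084],[-0.0573,0,0]],[[0,-0.00525,0.00084],[-0.0573,0,0]],[[0,0,0],[0,0,0]],[[0,0,0],[0,0,0]]])

```text
t: 8.75
tool_pos: [0.4538, 0.0862, 0.1744]
tool_rot: [0.033, 0.366, 0.926, 0.083]
wrist_force: [-0.4, 0.6, -3.7]
grip_width: 0.0153
grasp_force: 60.3
```

Emit:
play_rows(rows=[[[0,-0.00525,0.00084],[-0.0573,0,0]],[[0,-0.00525,0.00084],[-0.0573,0,0]],[[0,0,0],[0,0,0]],[[0,0,0],[0,0,0]]])

```text
t: 9.08
tool_pos: [0.4487, 0.0809, 0.1716]
tool_rot: [0.044, 0.364, 0.924, 0.111]
wrist_force: [-0.0, -0.1, -3.1]
grip_width: 0.0153
grasp_force: 60.3
```

Emit:
play_rows(rows=[[[0,-0.00525,0.00084],[-0.0573,0,0]],[[0,-0.00525,0.00084],[-0.0573,0,0]],[[0,0,0],[0,0,0]],[[0,0,0],[0,0,0]]])

```text
t: 9.42
tool_pos: [0.4438, 0.0757, 0.1683]
tool_rot: [0.055, 0.363, 0.92, 0.139]
wrist_force: [0.7, -0.1, -3.4]
grip_width: 0.0151
grasp_force: 60.3
```

```bash
python3 - <<'E'
from bench import env
from h import *
np.set_printoptions(precision=4,suppress=True)
st=env.state(); r=rot(st["tool_rot"]); print(st["wrist_force"],st["tool_pos"],r.as_matrix())
yaw=.8168; c=R.from_euler('z',yaw).inv()
z=r.apply([0,0,-1]); print("cassette z in station",c.apply(z),np.arccos(z[2]))
# hook: tab is 4mm below grasp initially: grasp z .1665+.0187=.185 with tab .182 -> tab at tool z = -.0187+.003
for dz in(.003,.006):
    h=st["tool_pos"]+r.apply([0,.0265,-.0187+dz+.104]); print("hook",c.apply(h-np.array([.4692,.1035,0])))
    print("foot",c.apply(st["tool_pos"]+r.apply([[0,.015,-.0187+dz+.17],[0,-.009,-.0187+dz+.17],[0,-.015,-.0187+dz+.17-.012]])-np.array([.4692,.1035,0])))
E
```

```text
[ 0.6939 -0.0537 -3.4445] [0.4438 0.0757 0.1683] [[-0.7309  0.6522  0.2013]
 [ 0.6825  0.6983  0.2156]
 [ 0.0001  0.2949 -0.9555]]
cassette z in station [-0.2949 -0.0009  0.9555] 0.299389801986986
hook [ 0.0137 -0.0004  0.0918]
foot [[ 0.0222 -0.0004  0.0253]
 [-0.0007 -0.0004  0.0182]
 [-0.01   -0.0004  0.0279]]
hook [ 0.0146 -0.0004  0.0889]
foot [[ 0.0231 -0.0003  0.0225]
 [ 0.0002 -0.0004  0.0154]
 [-0.0091 -0.0004  0.0251]]
```

Emit:
play_rows(rows=[[[0,0,-0.005],[0,0,0]],[[0,0,-0.007],[0,0,0]],[[0,0,0],[0,0,0]]])

```text
t: 9.67
tool_pos: [0.442, 0.0739, 0.1777]
tool_rot: [0.055, 0.362, 0.92, 0.139]
wrist_force: [0.5, 0.4, -4.4]
grip_width: 0.0156
grasp_force: 60.3
```

Emit:
play_rows(rows=[[[0,0,-0.01],[0,0,0]],[[0,0,-0.015],[0,0,0]],[[0,0,-0.02],[0,0,0]],[[0,0,-0.03],[0,0,0]],[[0,0,-0.03],[0,0,0]],[[0,0,-0.03],[0,0,0]],[[0,0,-0.02],[0,0,0]],[[0,0,0],[0,0,0]],[[0,0,0],[0,0,0]]])

```text
t: 10.42
tool_pos: [0.4183, 0.0479, 0.2882]
tool_rot: [0.056, 0.363, 0.92, 0.138]
wrist_force: [0.2, -0.3, -4.4]
grip_width: 0.0151
grasp_force: 60.3
```

```bash
python3 - <<'E'
from bench import env
from h import *
import cv2
np.set_printoptions(precision=4,suppress=True)
st=env.state(); print(st["t"],st["wrist_force"],st["tool_pos"])
d=pickle.load(open("s0.pkl","rb")); T,S=d["top"],d["scene"]; W=pickle.load(open("w1.pkl","rb"))
ry=(T,[[80,130,18],[80,-130,18],[-80,-130,18],[-80,130,18]],[[280.8,213],[376.5,231.3],[367.5,291.3],[269.5,270.5]])
rs=(S,[[-80,-130,18],[80,-130,18],[80,130,18],[-80,130,18]],[[88.8,242],[109.5,288.8],[213,236],[184,200]])
rw=(W,[[-80,130,18],[80,130,18]],[[192,174.5],[235.5,245.5]])
for o in([ry],[rs],[rw],[ry,rs,rw]):
    g=lambda v:np.concatenate([(proj(s,pts([v[0],v[1],0,v[2]],np.array(L)/1000))-np.array(u)).ravel() for s,L,u in o])
    r=least_squares(g,[.47,-.18,-.23]);print(r.x,r.fun.round(1))
for n in ("wrist","top"):
    s=env.snapshot(n); pickle.dump(s,open(n+"3.pkl","wb"))
    cv2.imwrite(f"pics/{n}3.png",s["pixels"][:,:,::-1])
E
```

```text
10.4167 [ 0.2114 -0.3065 -4.4477] [0.4183 0.0479 0.2882]
[ 0.4734 -0.1835 -0.2245] [-0.6 -1.7  0.7 -0.5  0.8  0.9 -1.   1.1]
[ 0.4863 -0.1855 -0.2435] [-2.6 -0.8 -0.7  1.4  2.6 -0.2  0.9 -2.2]
[ 0.4717 -0.1788 -0.2404] [-0.3 -0.6  0.4  0.8]
[ 0.4769 -0.1825 -0.2235] [-1.1 -2.9  0.2 -1.9  0.3 -0.6 -1.4 -0.2 -3.8 -2.6 -0.8 -1.7  0.8 -3.9
 -1.5 -4.7 -1.   2.2  0.9  2.6]
```

View pics/wrist3.png

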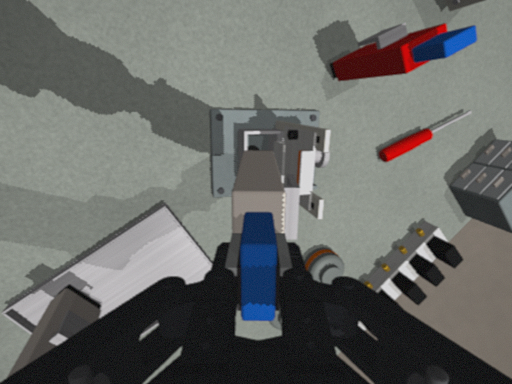

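Emit:
play_rows(rows=[[[0,0,0],[0.19,0,0]],[[0,0,0],[0.191,0,0]],[[0,0,0],[0.191,0,0]],[[-0.02,-0.009,0],[0,0,0]],[[-0.04,-0.018,0],[0,0,0]],[[-0.04,-0.018,0],[0,0,0]],[[-0.04,-0.018,0],[0,0,0]],[[-0.04,-0.018,0],[0,0,0]],[[-0.03,-0.014,0],[0,0,0]],[[-0.01,-0.0035,0],[0,0,0]],[[0,0,0],[0,0,0]],[[0,0,0],[0,0,0]]])

```text
t: 11.52
tool_pos: [0.4877, -0.1167, 0.286]
tool_rot: [-0.001, 0.366, 0.93, 0.003]
wrist_force: [0.0, 1.1, -3.9]
grip_width: 0.0153
grasp_force: 60.9
```

```bash
python3 - <<'E'
from bench import env
from h import *
import cv2
np.set_printoptions(precision=4,suppress=True)
st=env.state(); print(st["t"],st["wrist_force"],st["tool_pos"],rot(st["tool_rot"]).as_matrix()[:,2])
im=[]
for n in ("top","scene"):
    s=env.snapshot(n); p=s["pixels"][:,:,::-1]
    im.append(cv2.resize(p[180:310,230:400] if n=="top" else p[100:300,70:240],(400,400*(130 if n=="top" else 200)//170),interpolation=cv2.INTER_CUBIC))
o=np.zeros((480,800,3),np.uint8)
for i,a in enumerate(im): o[:a.shape[0],i*400:i*400+400]=a[:480]
cv2.imwrite("pics/p4.png",o)
E
```

```text
11.5167 [ 0.0465  1.0545 -3.8764] [ 0.4877 -0.1167  0.286 ] [-0.0001  0.0055 -1.    ]
```

View pics/p4.png

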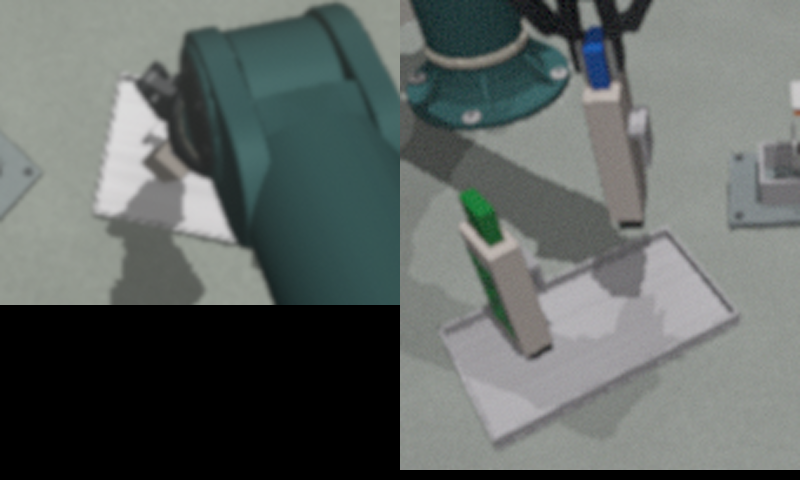

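The left panel shows the cassette over the middle of the tray's left (+y) half. The right panel shows it upright and clear of the fresh cassette. I'll descend.

Emit:
play_rows(rows=[[[0,0,0.02],[0,0,0]],[[0,0,0.03],[0,0,0]],[[0,0,0.03],[0,0,0]],[[0,0,0.03],[0,0,0]],[[0,0,0.02],[0,0,0]],[[0,0,0.015],[0,0,0]],[[0,0,0.007],[0,0,0]],[[0,0,0],[0,0,0]],[[0,0,0],[0,0,0]]])

```text
t: 12.37
tool_pos: [0.4888, -0.1171, 0.1739]
tool_rot: [0.001, 0.366, 0.931, 0.002]
wrist_force: [0.3, 0.4, -3.4]
grip_width: 0.0155
grasp_force: 60.9
```

Emit:
play_rows(rows=[[[0,0,0.003],[0,0,0]],[[0,0,0.003],[0,0,0]],[[0,0,0.002],[0,0,0]],[[0,0,0],[0,0,0]],[[0,0,0],[0,0,0]]])

```text
t: 12.78
tool_pos: [0.4883, -0.1179, 0.1675]
tool_rot: [0.001, 0.367, 0.93, 0.002]
wrist_force: [0.5, 0.1, -3.7]
grip_width: 0.0154
grasp_force: 60.8
```

Emit:
play_rows(rows=[[[0,0,0.003],[0,0,0]],[[0,0,0.003],[0,0,0]],[[0,0,0.001],[0,0,0]],[[0,0,0],[0,0,0]]])

```text
t: 13.12
tool_pos: [0.4881, -0.1177, 0.1618]
tool_rot: [0.0, 0.367, 0.93, 0.002]
wrist_force: [0.9, 0.5, -3.0]
grip_width: 0.0157
grasp_force: 60.8
```

Emit:
play_rows(rows=[[[0,0,0.001],[0,0,0]],[[0,0,0.001],[0,0,0]],[[0,0,0],[0,0,0]]])

```text
t: 13.37
tool_pos: [0.4883, -0.1177, 0.1605]
tool_rot: [0.0, 0.367, 0.93, 0.002]
wrist_force: [0.6, -0.6, -3.8]
grip_width: 0.015
grasp_force: 60.8
```

Emit:
play_rows(rows=[[[0,0,0.001],[0,0,0]],[[0,0,0],[0,0,0]],[[0,0,0],[0,0,0]]])

```text
t: 13.62
tool_pos: [0.4883, -0.1177, 0.1599]
tool_rot: [0.0, 0.367, 0.93, 0.002]
wrist_force: [0.1, 0.4, -3.8]
grip_width: 0.0149
grasp_force: 60.8
```

Emit:
play_rows(rows=[[[0,0,0.001],[0,0,0]],[[0,0,0.001],[0,0,0]],[[0,0,0],[0,0,0]],[[0,0,0],[0,0,0]]])

```text
t: 13.95
tool_pos: [0.4883, -0.1177, 0.1583]
tool_rot: [0.0, 0.367, 0.93, 0.002]
wrist_force: [0.4, -0.3, -3.8]
grip_width: 0.0152
grasp_force: 60.8
```

Emit:
play_rows(rows=[[[0,0,0.0007],[0,0,0]],[[0,0,0.0007],[0,0,0]],[[0,0,0],[0,0,0]],[[0,0,0],[0,0,0]]])

```text
t: 14.28
tool_pos: [0.4885, -0.1176, 0.1576]
tool_rot: [0.001, 0.367, 0.93, 0.002]
wrist_force: [-0.9, 0.6, -0.6]
grip_width: 0.0152
grasp_force: 61.3
```

The tray floor is felt: the weight has come off the wrist at TCP z = 0.1576, as expected. I'll release gently.

Emit:
play_rows(rows=[[[0,0,0.0003],[0,0,0]],[[0,0,0],[0,0,0]]])

```text
t: 14.45
tool_pos: [0.4886, -0.1176, 0.1575]
tool_rot: [0.001, 0.367, 0.93, 0.002]
wrist_force: [-1.1, -0.0, 2.9]
grip_width: 0.0154
grasp_force: 61.8
```

Emit:
play_rows(rows=[[[0,0,0],[0,0,0]],[[0,0,0],[0,0,0]],[[0,0,0],[0,0,0]],[[0,0,0],[0,0,0]]], jaw=0.6)

```text
t: 14.78
tool_pos: [0.4886, -0.1177, 0.1571]
tool_rot: [0.001, 0.367, 0.93, 0.002]
wrist_force: [0.1, 0.4, -0.1]
grip_width: 0.0341
grasp_force: 0.0
```

Emit:
play_rows(rows=[[[0,0,-0.005],[0,0,0]],[[0,0,-0.02],[0,0,0]],[[0,0,-0.03],[0,0,0]],[[0,0,-0.04],[0,0,0]],[[0,0,-0.04],[0,0,0]],[[0,0,-0.04],[0,0,0]],[[0,0,0],[0,0,0]],[[0,0,0],[0,0,0]],[[0,0,0],[0,0,0]]])

```text
t: 15.53
tool_pos: [0.4875, -0.1183, 0.2881]
tool_rot: [0.0, 0.367, 0.93, 0.001]
wrist_force: [-0.7, 0.5, -0.7]
grip_width: 0.0343
grasp_force: 0.0
```

```bash
python3 - <<'E'
from bench import env
from h import *
import cv2
st=env.state(); print(st["t"],st["wrist_force"],st["tool_pos"],st["grip_width"])
s=env.snapshot("scene"); cv2.imwrite("pics/p5.png",cv2.resize(s["pixels"][80:300,60:330,::-1],None,fx=2.7,fy=2.7,interpolation=cv2.INTER_CUBIC))
v=[.4886,-.1177,.173,.8168]
print(proj(s,pts(v,np.array([[0,0,20],[-8,-20,-20],[8,-20,-20],[0,-31,-170]])/1000)))
E
```

```text
15.5333 [-0.74577438  0.51523543 -0.69639376] [ 0.48750638 -0.11828382  0.28808979] 0.03433902776472366
[[162.43842108 168.38698327]
 [161.01961145 188.56959643]
 [168.42447563 188.10364797]
 [174.29897822 236.49852176]]
```

View pics/p5.png

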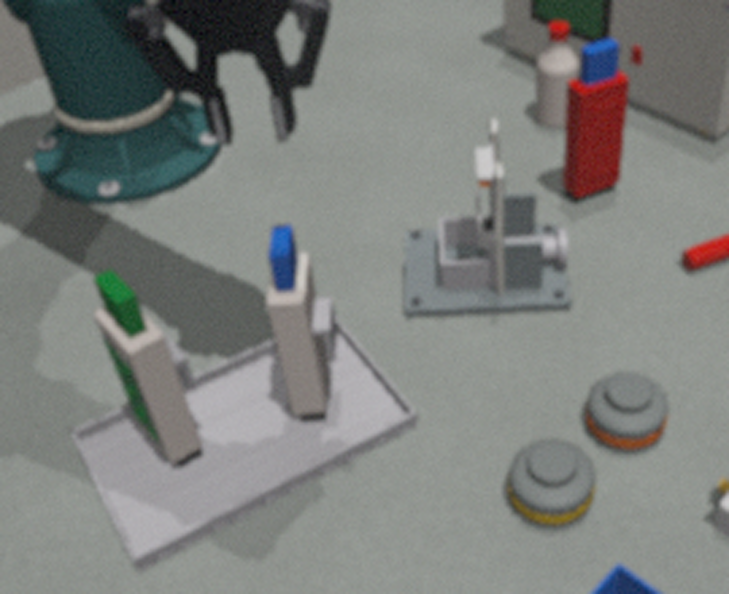

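The spent cassette, with its tab at view (283,257), stands upright and released in the tray's +y half. The station, fresh cassette and canisters look undisturbed, and the gripper is clear.

```bash
python3 -c "
from bench import env
print(env.hand_in())"
```

```text
the job is handed in; nothing more can be done
None
```

The spent cassette is out of the station, standing upright and released in the tray's free half; I handed the job in at about 15.5 s, and no verdict came back.

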